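# Shut the analyser tray and reset its interlock pair

### The arm

A 6-joint arm with a two-finger parallel gripper is mounted at the origin on the work surface. World frame = base frame: x ahead of the robot, y to its left, z up, the work surface at z = 0. Lengths are in m, angles in rad, forces in N, time in s.
With the tool pointing down it reaches from about 0.35 to 0.775 m from the base axis. Payload 7.3 kg.
Tool frame: the origin (TCP) lies between the finger pads; the fingertips stand 17 mm ahead of it and the grasp point (between the pads) lies 2 mm behind it; z points along the fingers, y is the direction in which the jaws open and shut (so a half turn about z gives the same grasp; the last joint's range is limited). The gripper opens to 92 mm and grips with 3 to 60 N. Pads are 19 mm wide; open, the fingers measure 130 mm over their backs; the gripper's body (75 mm by 190 mm) begins 47 mm behind the grasp point.
Start: joints at [-1.372, 0.342, 1.524, -0, 1.275, -0.146], TCP at [0.177, -0.494, 0.244] pointing down, gripper open.
Joint ranges: [-2.53, 2.53], [-0.77, 2.02], [0.04, 2.7], [-1, 4.14], [0.28, 2.66], [-3.11, 3.11]. Speed limits (rad/s): [2.57, 2.57, 3.14, 3.14, 3.14, 3.14].

### API

Orientations are given as a rotation vector (axis times angle).
In Python, from cell import arm gives the robot as it stands.
- The arm moves only by the tool apply_moves, never from a script. Its argument "increments" is a list of rows, each an object with "claw": the finger opening in mm, from 0 to 91.8; "offset": the shift along the tool's x, y, z in mm, a list of three; "yaw": the turn about the tool's z in rad. In form: [{"claw": claw, "offset": [x, y, z], "yaw": yaw}, ...]. A call has 1 to 5 rows; each row is the pose to reach, as a shift and turn from the pose measured when the call began, along the tool's axes at that moment; what a row does not reach only later rows make up. A row lasts 1/10 s, in which the tool goes at most 50 mm and 8.59 degrees, less where a joint would pass 70% of its speed; a pose out of reach is approached as far as the arm can. A call with a gripper value outside its range is refused whole. The fingers move at their own pace and stop on an object; the grip force is fixed at half the most. Time passes only in rows, so rows that repeat a pose let the fingers close. It gives the time, the measured TCP pose, the force and the opening at its end, in the units of the state.
- arm.observe(): the state, without advancing time (a new reading comes with each control period).
- arm.read_camera(name): name is "scene" or "top"; returns the picture (420x560x3 uint8, red, green, blue); there is no depth.
- arm.calibration(name): a dict with "intrinsics" (3x3 intrinsics, pixels), "k1" (the pictures are not rectified: a ray, as slopes to the right and down, at radius r is drawn at 1 + k1 r^2 times it, then the intrinsics apply), "rvec" (rotation vector, rad) and "tvec" (3), from world to camera coordinates, as OpenCV has them. Camera axes: x right, y down, z forward; pixel columns grow to the right and rows downward; lengths in m; the calibration is good to about 2 mm. A picture is of the moment at which its call begins. calibration takes no time and is no camera call.
- arm.close_job(): hands the job in, once; it reports no verdict.
The state is a dict: "time": time; "joints": joint angles; "dq": joint speeds; "joint_efforts": joint torques, N m; "ee_pos": TCP position; "ee_rot": TCP orientation; "wrist_force": force on the tool from outside, world axes, zero at the start; "ft_torque": the same for the moment, N m; "width": finger opening in m.
Only numpy, scipy, OpenCV 4.12 (cv2) and the standard library are available. Lean on these libraries where they do the work, as an engineer would, in place of code of your own. Each camera call takes 0.05 s, during which the arm holds its last target. There are 200 camera calls.

### The job

The sample tray of the bench analyser has been left standing open: push it fully shut with the fingertips. Then reset the interlock on the control pod by pressing its two large round buttons together, one fingertip on each, keep both all the way down for three seconds, and let go of both. Only press and push: do not lift or shove the pod, do not press the small test key, and leave the glassware and tools on the bench where they stand.

Things in the scene. Friction and masses are not known exactly. Their poses are not given: they have to be found in the camera images.
- analyser: Bench instrument, grey sheet steel, fixed to the bench. In front (its -x side, towards the robot) a low loading step 220 mm wide (its y), 90 mm deep, 72 mm high; behind it a taller dark housing of the same width, 180 mm deep, 98 mm high. Origin: on the bench, under the middle of the step's front face; its x points into the instrument, z up.
- tray (a joint): How far the sample tray stands open, m: 0 fully shut, up to 0.07 open. The tray slides out of the step along the analyser's -x; it stays where it is left; pushing it takes 2 to 4 N and it meets a firm stop at 0.
- tray_front (a point): Middle of the outer face of the tray's plain aluminium front panel (100 mm wide, 50 mm high, 10 mm thick, lower edge 12 mm and upper edge 62 mm over the bench); it moves with the tray and stands 10 mm in front of the step's front face when the tray is shut. x points into the analyser, the push direction.
- pod: Loose white-painted control pod with black keys, about 0.9 kg, 130 mm (its x) by 150 mm (its y), flat top 45 mm over the bench. Origin: centre of its underside; z up. Its -x side faces the robot. Joined-on parts: the two large reset buttons, the small test key, a dark display strip.
- left_button (a joint): Left large reset button, how far it is pressed, m: 0 up, 0.008 fully down. Black cylinder 28 mm across standing 14 mm over the pod's top, in a steel bezel 36 mm across and 3 mm high; spring 1.5 N at first, 5 N fully down, firm stop; springs back up.
- left_top (a point): Centre of the flat top of the left large button, at x +20, y +30, z +59 mm in the pod frame when up; moves with it.
- right_button (a joint): Right large reset button, how far it is pressed, m; same as the left one.
- right_top (a point): Centre of the flat top of the right large button, at x +20, y -30, z +59 mm in the pod frame when up (60 mm between the two centres).
- test_key (a joint): How far the small test key is pressed, m: 0 up, 0.004 down. Small round test key on the same pod, 12 mm across, 8 mm high, 4 mm travel, at x -42, y +45, z +45 mm in the pod frame (its foot). Not to be pressed.
- collar: Loose grey graphite collar (flat ring) 84 mm across, hole 36 mm, 14 mm high, lying on the bench between the devices. Origin: centre of its underside. Leave alone.
- vial_a: Glass vial with cap, 24 mm across, 45 mm high, standing beside the open tray. Origin: centre of its underside. Leave alone.
- vial_b: Glass vial, same size, standing beside the pod. Origin: centre of its underside. Leave alone.
- crucible: White ceramic cup 40 mm across, 32 mm high, standing on the pod's other side. Origin: centre of its underside. Leave alone.
- jar: Amber jar 54 mm across, 55 mm high, standing behind the pod (its +x side). Origin: centre of its underside. Leave alone.
- spatula: Slim steel lab spatula, 190 mm long, 14 mm wide, 8 mm high, lying on the bench between the devices, pointing away from the robot. Origin: its underside at mid-length; x along it. Leave alone.

How it is judged:
By the outcome, as a careful person would: the job done as asked, in the order asked, and still so for the second after the job is handed in, with the robot touching nothing.
It also fails if it takes over 61 s, if anything falls off the work surface, if the arm or the gripper's body presses on something with over 40 N, if the wrist force passes 120 N, or if a joint passes its speed limit or range.

## Working session

There is one attempt and no reset: what is moved stays moved. The work goes in short steps, Python scripts to look and compute and a tool call to move; the robot and the scene stay as the last step left them, time stands still between calls to the robot, and variables do not carry over. Pictures are saved under pics/ and viewed, about 8 in all and at most 12, crops included, and the job is handed in when it is done.

Besides the shell and the picture viewer there is one more tool, called after "Call:" by a JSON object that holds its "fn" and its "kwargs", one argument or row to a line. apply_moves: Moves the arm, as the interface text tells. Its arguments: {"type":"object","properties":{"increments":{"type":"array"}},"required":["increments"]}

```bash
mkdir -p pics; ls
python3 - <<'E'
from cell import arm
import cv2
for n in("scene","top"):
    cv2.imwrite(f"pics/{n}0.png",arm.read_camera(n)[:,:,::-1]); print(n,arm.calibration(n))
s=arm.observe(); print(s)
E
```

```text
pics
scene {'intrinsics': array([[423.15621898,   0.        , 274.94165493],
       [  0.        , 423.15621898, 214.86110354],
       [  0.        ,   0.        ,   1.        ]]), 'k1': -0.07072346437146412, 'rvec': array([ 2.07809456,  1.5326229 , -0.52955948]), 'tvec': array([-0.18393278, -0.41234861,  1.2632053 ])}
top {'intrinsics': array([[402.95178105,   0.        , 277.93413575],
       [  0.        , 402.95178105, 209.13075995],
       [  0.        ,   0.        ,   1.        ]]), 'k1': -0.034195708483198695, 'rvec': array([ 2.14447621, -2.10749098,  0.17290051]), 'tvec': array([0.02386716, 0.57672503, 0.75176617])}
{'time': 0.1, 'joints': array([-1.37201921e+00,  3.42688963e-01,  1.52489222e+00,  1.63442938e-06,
        1.27542086e+00, -1.46051993e-01]), 'dq': array([ 0.0001489 ,  0.00080252, -0.00205249, -0.00086446,  0.00114001,
        0.00064309]), 'joint_efforts': array([ 1.65080852e-03, -4.32002807e+01, -2.44695336e+01,  7.18797161e-02,
        5.26485499e-02, -5.64901188e-05]), 'ee_pos': array([ 0.17739818, -0.49376712,  0.24310603]), 'ee_rot': array([-3.09362557e+00, -5.38734215e-01,  5.58765146e-05]), 'wrist_force': array([-0.0549842 , -0.58888259,  0.17792726]), 'ft_torque': array([-0.02552469,  0.03453236, -0.03412052]), 'width': 0.09139554058757653}
```

View pics/top0.png

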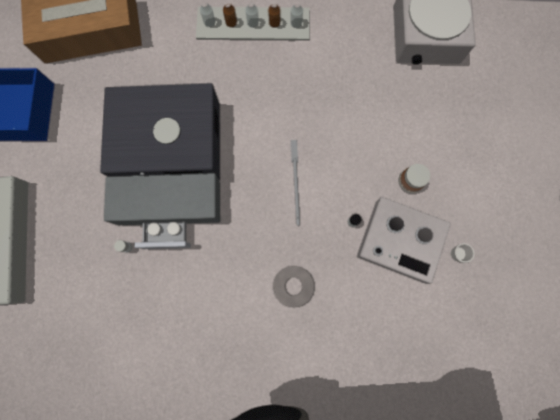

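View pics/scene0.png

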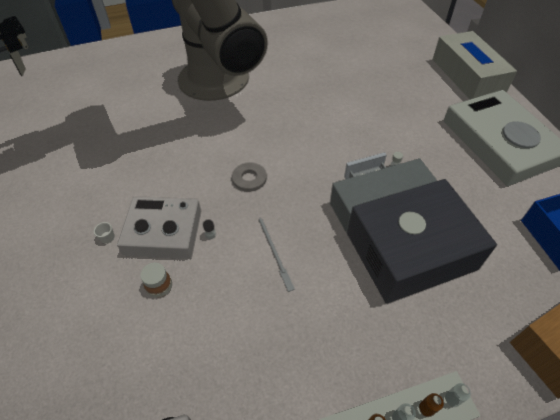

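Top view: the tray panel is at about (160,244), with vial_a at (120,245) just to its left. The pod is at about (405,240), with its buttons at (397,223) and (425,234). The test key is at (378,251). I'll take enlarged crops of both.

```bash
cat > h.py <<'E'
import numpy as np, cv2
from cell import arm
def cam(n):
    c=arm.calibration(n); return c["intrinsics"],np.array([c["k1"],0,0,0,0.]),cv2.Rodrigues(c["rvec"])[0],c["tvec"]
def px2w(n,uv,z):
    K,d,R,t=cam(n)
    p=cv2.undistortPoints(np.array(uv,float).reshape(-1,1,2),K,d).reshape(-1,2)
    r=np.c_[p,np.ones(len(p))]@R; o=-R.T@t
    return o+r*((z-o[2])/r[:,2])[:,None]
def w2px(n,P):
    K,d,R,t=cam(n); return cv2.projectPoints(np.array(P,float).reshape(-1,1,3),R,t,K,d)[0].reshape(-1,2)
def crop(im,u,v,w,h,k):
    return cv2.resize(im[v:v+h,u:u+w],None,fx=k,fy=k,interpolation=cv2.INTER_CUBIC)
E
python3 - <<'E'
from h import *
t=cv2.imread("pics/top0.png")
cv2.imwrite("pics/c0.png",np.hstack([crop(t,100,165,130,96,3),crop(t,340,160,135,96,3)][:2]))
a=crop(t,100,165,133,100,6);b=crop(t,345,185,133,100,6)
cv2.imwrite("pics/ca.png",a);cv2.imwrite("pics/cb.png",b)
E
```

```text
(no output)
```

View pics/ca.png

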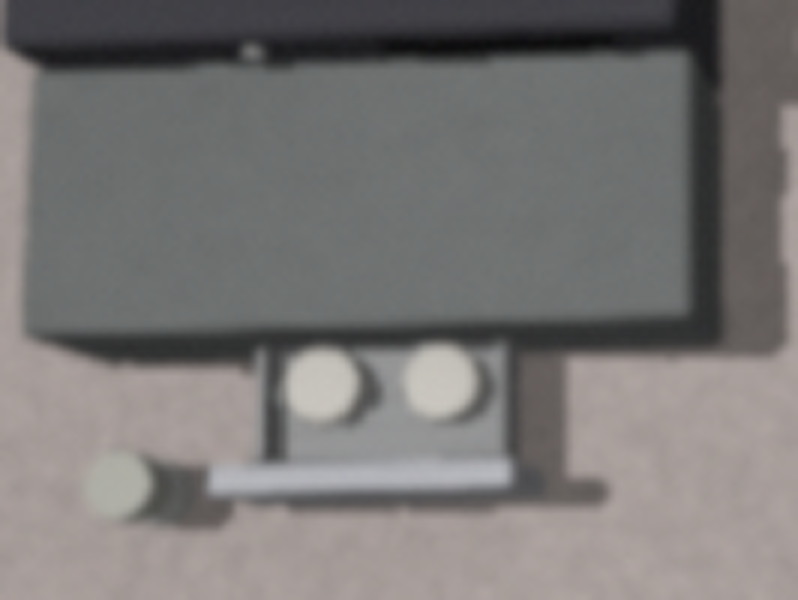

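View pics/cb.png

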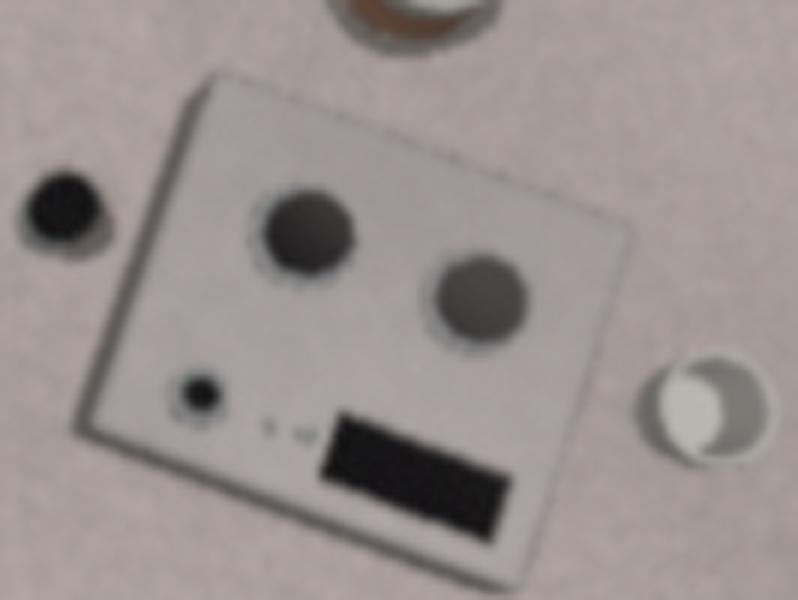

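Crop A: the panel's front top edge runs (210,497)–(513,486), and vial_a's cap is at (118,486). Crop B: the buttons are at (309,232) and (482,299), the key at (202,395), and the top-face corners at (215,72), (634,228), (520,592) and (92,428).

Run:
```python
from h import *
f=lambda o,c:(np.array(c)+.5)/6-.5+np.array(o)
A=lambda c,z:px2w("top",f((100,165),c),z)
B=lambda c,z:px2w("top",f((345,185),c),z)
np.set_printoptions(precision=4,suppress=True)
p=A([(210,497),(513,486),(212,465),(512,458)],.062);print("panel",p,np.linalg.norm(p[0]-p[1]))
s=A([(27,332),(690,318)],.072);print("step",s,np.linalg.norm(s[0]-s[1]))
print("vial",A([(118,486)],.045))
b=B([(309,232),(482,299)],.059);d=b[0]-b[1];m=b.mean(0);print("btn",b,m,np.linalg.norm(d),np.degrees(np.arctan2(-d[0],d[1])))
c=B([(215,72),(634,228),(520,592),(92,428)],.045);print("pod",c,c.mean(0),[np.linalg.norm(c[i]-c[i-1]) for i in range(4)])
e=c[0]-c[1];print(np.degrees(np.arctan2(-e[0],e[1])));e=c[3]-c[2];print(np.degrees(np.arctan2(-e[0],e[1])))
a=np.radians(np.degrees(np.arctan2(-d[0],d[1])));print("btnmid from pod",c.mean(0)[:2]+.02*np.array([np.cos(a),np.sin(a)]))
st=arm.observe();R=cv2.Rodrigues(st["ee_rot"])[0];print(R)
# scene check: predicted pixels
print(w2px("scene",np.r_[b,p[:2]]))
s=cv2.imread("pics/scene0.png")
cv2.imwrite("pics/cs.png",np.hstack([crop(s,110,180,100,100,4),crop(s,330,135,100,100,4)]))
```

```text
panel [[0.494  0.311  0.062 ]
 [0.4995 0.2124 0.062 ]
 [0.5044 0.3111 0.062 ]
 [0.5085 0.2132 0.062 ]] 0.09875072358930405
step [[0.5455 0.3716 0.072 ]
 [0.5538 0.1557 0.072 ]] 0.21602158841233068
vial [[0.4982 0.3484 0.045 ]]
btn [[ 0.5505 -0.1978  0.059 ]
 [ 0.5294 -0.2536  0.059 ]] [ 0.5399 -0.2257  0.059 ] 0.05957377381283437 -20.710356704437594
pod [[ 0.6062 -0.1719  0.045 ]
 [ 0.5556 -0.3105  0.045 ]
 [ 0.4357 -0.267   0.045 ]
 [ 0.4866 -0.1287  0.045 ]] [ 0.521  -0.2195  0.045 ] [np.float64(0.12721326208556843), np.float64(0.14750056957597063), np.float64(0.1275239141205398), np.float64(0.14735766158354932)]
-20.072204009112863
-20.193145129268753
btnmid from pod [ 0.5397 -0.2266]
[[ 0.9411  0.338  -0.0003]
 [ 0.338  -0.9411  0.0014]
 [ 0.0002 -0.0014 -1.    ]]
[[170.6406 224.304 ]
 [142.5374 222.9736]
 [384.9956 151.245 ]
 [346.7893 162.0337]]
```

View pics/cs.png

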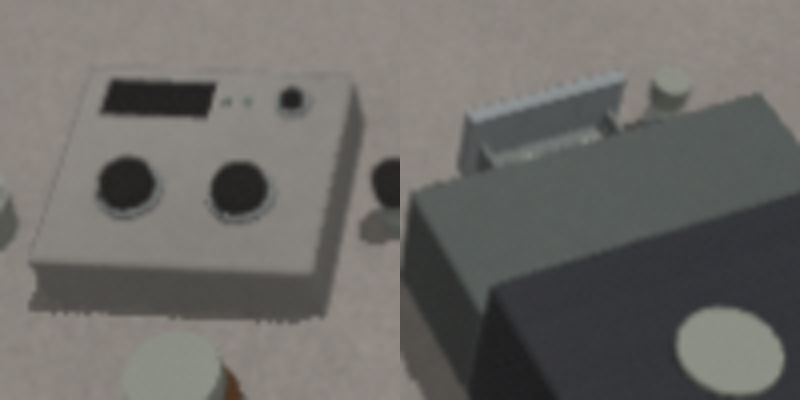

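The scene view agrees within about 2 px: buttons at (169,226) and (141,225), panel corner at (346,164). The estimated poses are:
- **Panel:** front middle at (0.497, 0.262), yaw about 2.5°, about 43 mm open.
- **Buttons:** midpoint at (0.540, -0.226), yaw about -20.4°.

I'll start moving towards the tray.

```bash
cat >> h.py <<'E'
def go(x,y,z,deg):
    s=arm.observe();R=cv2.Rodrigues(s["ee_rot"])[0];p=s["ee_pos"]
    cur=np.degrees(np.arctan2(R[1,0],R[0,0]))
    print("t",s["time"],"pos",p.round(4),"yaw",cur.round(2),"F",s["wrist_force"].round(1),"w",round(s["width"],4),"-> offset",(R.T@(np.array([x,y,z])-p)*1000).round(1),"yaw",round(np.radians(cur-deg),3))
E
python3 -c "
from h import *
go(.42,-.2,.244,2.5)"
```

```text
t 0.1 pos [ 0.1774 -0.4938  0.2431] yaw 19.76 F [-0.1 -0.6  0.2] w 0.0914 -> offset [ 327.6 -194.5   -0.6] yaw 0.301
```

Call:
{"fn": "apply_moves", "kwargs": {
  "increments": [
    {"claw":0,"offset":[46,-27,0],"yaw":0},
    {"claw":0,"offset":[92,-54,0],"yaw":0},
    {"claw":0,"offset":[138,-82,0],"yaw":0},
    {"claw":0,"offset":[184,-109,0],"yaw":0},
    {"claw":0,"offset":[230,-136,0],"yaw":0}
  ]
}}

```text
time: 0.6
ee_pos: [0.3375, -0.2996, 0.2432]
ee_rot: [-3.094, -0.538, 0.0]
wrist_force: [1.2, -1.0, -0.9]
width: 0.0563
```

```bash
python3 -c "
from h import *
go(.43,.255,.2,2.5)"
```

```text
t 0.6 pos [ 0.3375 -0.2996  0.2432] yaw 19.72 F [ 1.2 -1.  -0.9] w 0.0563 -> offset [ 274.3 -490.8   44. ] yaw 0.301
```

Call:
{"fn": "apply_moves", "kwargs": {
  "increments": [
    {"claw":0,"offset":[30,-40,0],"yaw":0.06},
    {"claw":0,"offset":[60,-80,0],"yaw":0.12},
    {"claw":0,"offset":[95,-120,0],"yaw":0.18},
    {"claw":0,"offset":[128,-160,0],"yaw":0.24},
    {"claw":0,"offset":[160,-200,0],"yaw":0.3}
  ]
}}

```text
time: 1.1
ee_pos: [0.4181, -0.0631, 0.2435]
ee_rot: [-3.139, -0.065, 0.001]
wrist_force: [1.3, -0.4, -1.0]
width: 0.0166
```

```bash
python3 -c "
from h import *
go(.43,.256,.15,2.5)"
```

```text
t 1.1 pos [ 0.4181 -0.0631  0.2435] yaw 2.38 F [ 1.3 -0.4 -1. ] w 0.0166 -> offset [  25.2 -318.1   94. ] yaw -0.002
```

Call:
{"fn": "apply_moves", "kwargs": {
  "increments": [
    {"claw":0,"offset":[5,-48,0],"yaw":0},
    {"claw":0,"offset":[10,-96,0],"yaw":0},
    {"claw":0,"offset":[15,-144,0],"yaw":0},
    {"claw":0,"offset":[20,-192,10],"yaw":0},
    {"claw":0,"offset":[24,-240,30],"yaw":0}
  ]
}}

```text
time: 1.6
ee_pos: [0.4325, 0.1782, 0.2153]
ee_rot: [-3.139, -0.066, -0.004]
wrist_force: [1.2, -0.7, -0.5]
width: 0.0005
```

```bash
python3 -c "
from h import *
go(.44,.259,.054,2.5)"
```

```text
t 1.6 pos [0.4325 0.1782 0.2153] yaw 2.4 F [ 1.2 -0.7 -0.5] w 0.0005 -> offset [ 10.4 -80.1 161.5] yaw -0.002
```

Call:
{"fn": "apply_moves", "kwargs": {
  "increments": [
    {"claw":0,"offset":[5,-36,30],"yaw":0},
    {"claw":0,"offset":[8,-72,60],"yaw":0},
    {"claw":0,"offset":[8,-80,100],"yaw":0},
    {"claw":0,"offset":[8,-80,140],"yaw":0},
    {"claw":0,"offset":[8,-80,161],"yaw":0}
  ]
}}

```text
time: 2.1
ee_pos: [0.4355, 0.2586, 0.0511]
ee_rot: [-3.141, -0.068, 0.003]
wrist_force: [-0.5, -0.1, 0.8]
width: 0.0002
```

Run:
```python
from h import *
go(.54,.2635,.054,2.5)
t=arm.read_camera("top")[:,:,::-1]
cv2.imwrite("pics/t1.png",crop(t,90,150,160,120,5))
```

```text
t 2.1 pos [0.4355 0.2586 0.0511] yaw 2.47 F [-0.5 -0.1  0.8] w 0.0002 -> offset [104.7  -0.4  -3.1] yaw -0.0
```

View pics/t1.png

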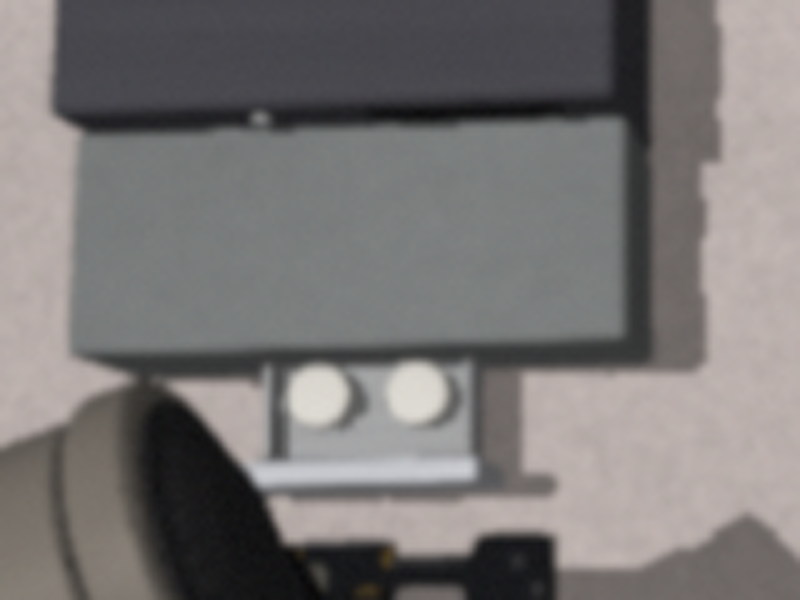

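The gripper is in front of the tray panel, centred on it and clear of vial_a, so I can push.

Call:
{"fn": "apply_moves", "kwargs": {
  "increments": [
    {"claw":0,"offset":[20,0,-3],"yaw":0},
    {"claw":0,"offset":[40,0,-3],"yaw":0},
    {"claw":0,"offset":[50,0,-3],"yaw":0},
    {"claw":0,"offset":[60,0,-3],"yaw":0},
    {"claw":0,"offset":[70,0,-3],"yaw":0}
  ]
}}

```text
time: 2.65
ee_pos: [0.5041, 0.2608, 0.052]
ee_rot: [3.14, 0.067, -0.011]
wrist_force: [-3.4, -0.1, 1.6]
width: -0.0
```

Call:
{"fn": "apply_moves", "kwargs": {
  "increments": [
    {"claw":0,"offset":[6,0,0],"yaw":0},
    {"claw":0,"offset":[10,0,0],"yaw":0},
    {"claw":0,"offset":[14,0,0],"yaw":0},
    {"claw":0,"offset":[17,0,0],"yaw":0},
    {"claw":0,"offset":[20,0,0],"yaw":0}
  ]
}}

```text
time: 3.15
ee_pos: [0.5242, 0.2617, 0.0519]
ee_rot: [3.14, 0.067, -0.011]
wrist_force: [-2.3, 0.4, 1.5]
width: 0.0006
```

Contact at about 2–3 N, as expected for the sliding tray. I'll continue slowly to the stop.

Call:
{"fn": "apply_moves", "kwargs": {
  "increments": [
    {"claw":0,"offset":[2,0,0],"yaw":0},
    {"claw":0,"offset":[4,0,0],"yaw":0},
    {"claw":0,"offset":[6,0,0],"yaw":0},
    {"claw":0,"offset":[7,0,0],"yaw":0},
    {"claw":0,"offset":[8,0,0],"yaw":0}
  ]
}}

```text
time: 3.65
ee_pos: [0.5282, 0.2618, 0.0518]
ee_rot: [3.138, 0.068, -0.025]
wrist_force: [-18.4, -0.5, 14.1]
width: 0.0001
```

Force rose to 18 N at TCP x 0.528, which is where the stop should be (panel face about 0.540). I'll back off, rise, and look.

Call:
{"fn": "apply_moves", "kwargs": {
  "increments": [
    {"claw":0,"offset":[1,0,0],"yaw":0},
    {"claw":0,"offset":[-20,0,0],"yaw":0},
    {"claw":0,"offset":[-60,0,0],"yaw":0},
    {"claw":0,"offset":[-75,10,-45],"yaw":0},
    {"claw":41,"offset":[-75,50,-70],"yaw":0}
  ]
}}

```text
time: 4.15
ee_pos: [0.4554, 0.2107, 0.1249]
ee_rot: [3.139, 0.075, -0.022]
wrist_force: [2.2, 0.0, 0.3]
width: 0.0047
```

Call:
{"fn": "apply_moves", "kwargs": {
  "increments": [
    {"claw":41,"offset":[0,25,-40],"yaw":0},
    {"claw":41,"offset":[0,60,-70],"yaw":0.08},
    {"claw":41,"offset":[0,110,-70],"yaw":0.16},
    {"claw":41,"offset":[0,155,-70],"yaw":0.24},
    {"claw":41,"offset":[0,200,-70],"yaw":0.32}
  ]
}}

```text
time: 4.65
ee_pos: [0.4665, 0.0091, 0.1958]
ee_rot: [3.108, -0.43, -0.017]
wrist_force: [1.0, -0.2, -0.1]
width: 0.04
```

Run:
```python
from h import *
go(.50,-.2,.2,-20.4)
t=arm.read_camera("top")[:,:,::-1]
cv2.imwrite("pics/t2.png",crop(t,90,150,160,120,5))
```

```text
t 4.65 pos [0.4665 0.0091 0.1958] yaw -15.77 F [ 1.  -0.2 -0.1] w 0.04 -> offset [ 89.1 192.1  -4. ] yaw 0.081
```

View pics/t2.png

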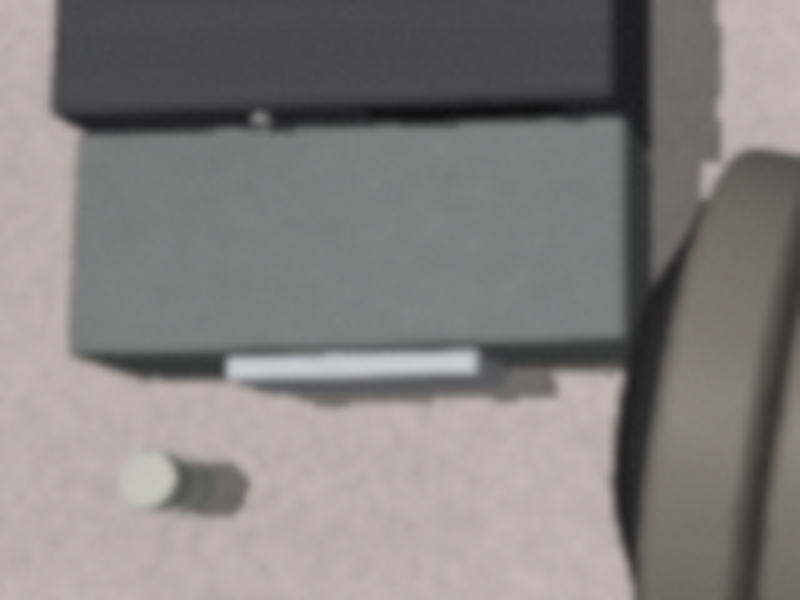

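The tray is shut with the panel against the step, and vial_a's cap is still at pixel (120,246). Next, the pod.

Call:
{"fn": "apply_moves", "kwargs": {
  "increments": [
    {"claw":41,"offset":[25,40,0],"yaw":0.04},
    {"claw":41,"offset":[50,80,0],"yaw":0.08},
    {"claw":41,"offset":[75,120,0],"yaw":0.08},
    {"claw":41,"offset":[100,160,0],"yaw":0.08},
    {"claw":41,"offset":[120,200,0],"yaw":0.08}
  ]
}}

```text
time: 5.2
ee_pos: [0.5274, -0.2247, 0.1965]
ee_rot: [3.081, -0.565, -0.013]
wrist_force: [1.3, -0.2, 0.4]
width: 0.0412
```

```bash
python3 -c "
from h import *
go(.54,-.226,.097,-20.4)"
```

```text
t 5.2 pos [ 0.5274 -0.2247  0.1965] yaw -20.8 F [ 1.3 -0.2  0.4] w 0.0412 -> offset [12.9 -4.3 99.3] yaw -0.007
```

Call:
{"fn": "apply_moves", "kwargs": {
  "increments": [
    {"claw":41,"offset":[6,-2,30],"yaw":-0.007},
    {"claw":41,"offset":[13,-4,60],"yaw":-0.007},
    {"claw":41,"offset":[13,-4,80],"yaw":-0.007},
    {"claw":41,"offset":[13,-4,99],"yaw":-0.007},
    {"claw":41,"offset":[13,-4,99],"yaw":-0.007}
  ]
}}

```text
time: 5.7
ee_pos: [0.5388, -0.2257, 0.0947]
ee_rot: [3.085, -0.555, -0.02]
wrist_force: [-0.4, -0.1, 0.1]
width: 0.0413
```

Run:
```python
from h import *
go(.54,-.226,.080,-20.4)
s=arm.observe();R=cv2.Rodrigues(s["ee_rot"])[0];p=s["ee_pos"]
print(w2px("scene",[p+R@[0,k*.030,.017] for k in(1,-1)]))
for n,(u,v) in dict(scene=(90,150)).items():
    t=arm.read_camera(n)[:,:,::-1]; cv2.imwrite("pics/s3.png",crop(t,u,v,133,100,6))
```

```text
t 5.7 pos [ 0.5388 -0.2257  0.0947] yaw -20.39 F [-0.4 -0.1  0.1] w 0.0413 -> offset [ 1.4 -0.3 14.6] yaw 0.0
[[139.85194957 217.07633609]
 [168.70370925 218.43469659]]
```

View pics/s3.png

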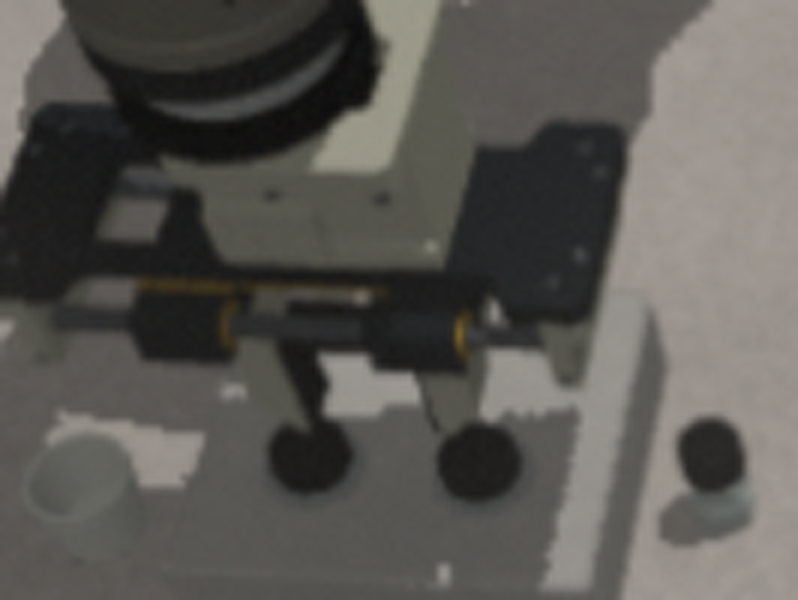

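The fingertips hang just above and slightly behind the buttons, which sit at crop (310,458) and (479,462). I'll go down to almost touching and check closer.

Call:
{"fn": "apply_moves", "kwargs": {
  "increments": [
    {"claw":41,"offset":[1.5,0,6],"yaw":0},
    {"claw":41,"offset":[1.5,0,12],"yaw":0},
    {"claw":41,"offset":[1.5,0,13],"yaw":0}
  ]
}}

```text
time: 6.05
ee_pos: [0.541, -0.2266, 0.0833]
ee_rot: [3.084, -0.554, -0.016]
wrist_force: [-0.3, -0.6, -0.1]
width: 0.041
```

Run:
```python
from h import *
go(.54,-.226,.080,-20.4)
s=arm.observe();R=cv2.Rodrigues(s["ee_rot"])[0];p=s["ee_pos"]
print((w2px("scene",[p+R@[0,k*.030,.017] for k in(1,-1)])-[120,200])*10)
t=arm.read_camera("scene")[:,:,::-1]; cv2.imwrite("pics/s4.png",crop(t,120,200,75,45,10))
```

```text
t 6.05 pos [ 0.541  -0.2266  0.0833] yaw -20.38 F [-0.3 -0.6 -0.1] w 0.041 -> offset [-1.1 -0.3  3.3] yaw 0.0
[[209.82113886 213.09332073]
 [495.90990979 226.83669947]]
```

View pics/s4.png

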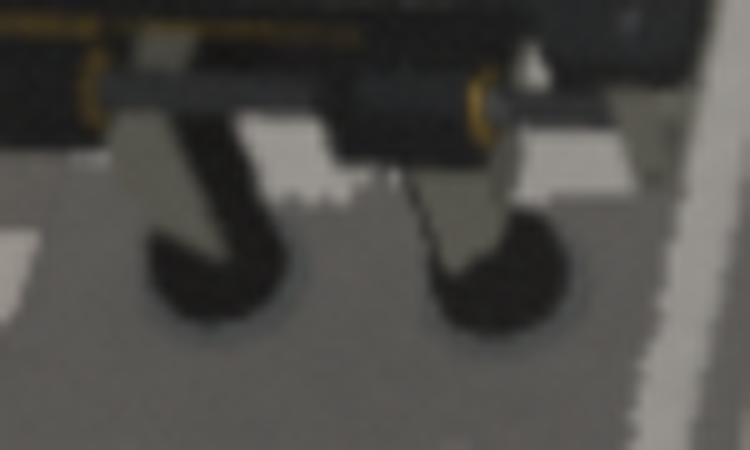

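The tips taper, so the contact points lie nearer the inner pads and about 3 mm short in +x. I'll open to 48 mm, shift 3 mm forward, then press down gently.

Call:
{"fn": "apply_moves", "kwargs": {
  "increments": [
    {"claw":48,"offset":[3,0,0],"yaw":0},
    {"claw":48,"offset":[3,0,0],"yaw":0},
    {"claw":48,"offset":[3,0,4],"yaw":0},
    {"claw":48,"offset":[3,0,7],"yaw":0},
    {"claw":48,"offset":[3,0,9],"yaw":0}
  ]
}}

```text
time: 6.6
ee_pos: [0.5437, -0.2278, 0.0743]
ee_rot: [3.084, -0.554, -0.016]
wrist_force: [-0.7, 0.9, 3.8]
width: 0.0481
```

Run:
```python
from h import *
go(.5425,-.2275,.068,-20.4)
s=arm.observe();R=cv2.Rodrigues(s["ee_rot"])[0];p=s["ee_pos"];print(R.round(4),s["ft_torque"],s["width"])
t=arm.read_camera("scene")[:,:,::-1]; cv2.imwrite("pics/s5.png",crop(t,120,200,75,45,10))
```

```text
t 6.6 pos [ 0.5437 -0.2278  0.0743] yaw -20.39 F [-0.7  0.9  3.8] w 0.0481 -> offset [-1.2  0.1  6.3] yaw 0.0
[[ 0.9373 -0.3483 -0.0116]
 [-0.3484 -0.9373 -0.0063]
 [-0.0087  0.01   -0.9999]] [ 0.13035329  0.08656996 -0.04603687] 0.04806923681297507
```

View pics/s5.png

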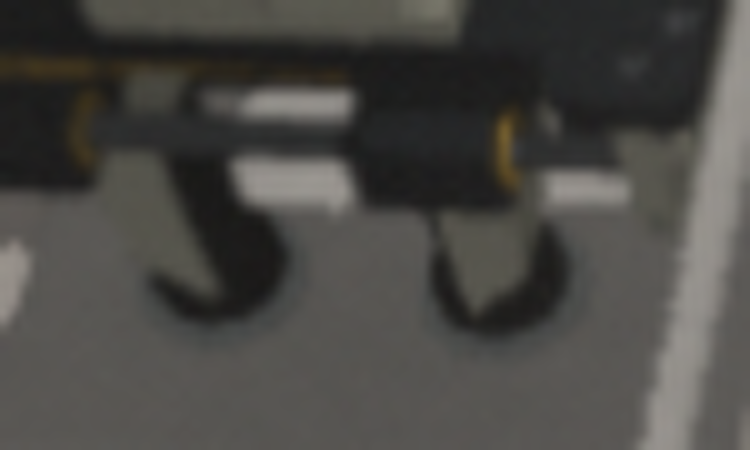

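The tips are centred on both buttons (front edges at (215,300) and (480,318)), with 3.8 N of contact. Pressing down.

Call:
{"fn": "apply_moves", "kwargs": {
  "increments": [
    {"claw":48,"offset":[0,0,2],"yaw":0},
    {"claw":48,"offset":[0,0,4],"yaw":0},
    {"claw":48,"offset":[0,0,6],"yaw":0},
    {"claw":48,"offset":[0,0,8],"yaw":0},
    {"claw":48,"offset":[0,0,10],"yaw":0}
  ]
}}

```text
time: 7.15
ee_pos: [0.5439, -0.2278, 0.0678]
ee_rot: [3.083, -0.554, -0.014]
wrist_force: [-11.6, 6.2, 41.7]
width: 0.0479
```

Run:
```python
from h import *
go(.5437,-.2278,.064,-20.4)
s=arm.observe();R=cv2.Rodrigues(s["ee_rot"])[0];print(R[2].round(4),R.T@s["ft_torque"])
```

```text
t 7.15 pos [ 0.5439 -0.2278  0.0678] yaw -20.39 F [-11.6   6.2  41.7] w 0.0479 -> offset [-0.1 -0.   3.8] yaw 0.0
[-0.007   0.0101 -0.9999] [ 0.76890083 -2.44382806 -0.03848662]
```

Bottomed at TCP z 0.0678 against an expected 0.068. I'll hold and monitor the balance.

Call:
{"fn": "apply_moves", "kwargs": {
  "increments": [
    {"claw":48,"offset":[-0.5,0,3.5],"yaw":0},
    {"claw":48,"offset":[-0.5,0,3.5],"yaw":0},
    {"claw":48,"offset":[-0.5,0,3.5],"yaw":0},
    {"claw":48,"offset":[-0.5,0,3.5],"yaw":0},
    {"claw":48,"offset":[-0.5,0,3.5],"yaw":0}
  ]
}}

```text
time: 7.65
ee_pos: [0.5438, -0.2278, 0.068]
ee_rot: [3.083, -0.554, -0.01]
wrist_force: [-8.8, 4.8, 27.3]
width: 0.048
```

Run:
```python
from h import *
go(.5437,-.2278,.064,-20.4)
s=arm.observe();R=cv2.Rodrigues(s["ee_rot"])[0];print(R[2].round(4),R.T@s["ft_torque"],R.T@s["wrist_force"])
t=arm.read_camera("scene")[:,:,::-1]; cv2.imwrite("pics/s6.png",crop(t,120,200,75,45,10))
```

```text
t 7.65 pos [ 0.5438 -0.2278  0.068 ] yaw -20.38 F [-8.8  4.8 27.3] w 0.048 -> offset [-0.1 -0.   4. ] yaw 0.0
[-0.0044  0.0105 -0.9999] [ 0.60934266 -1.65887255 -0.08101519] [-10.04044061  -1.12823374 -27.31301017]
```

View pics/s6.png

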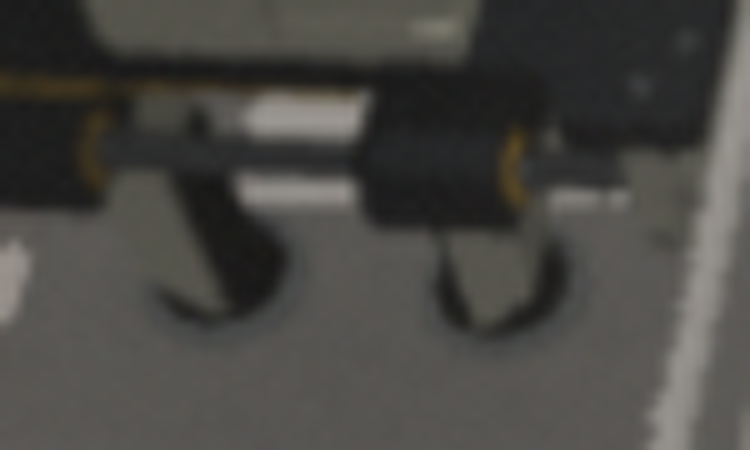

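The tips are still on both buttons, but the force relaxed to 27 N and the moment shows the left carrying more. I'll press a little harder so the right is surely at its stop, and start the three seconds from there.

Call:
{"fn": "apply_moves", "kwargs": {
  "increments": [
    {"claw":48,"offset":[-0.5,0,4.5],"yaw":0},
    {"claw":48,"offset":[-0.5,0,5.5],"yaw":0},
    {"claw":48,"offset":[-0.5,0,6],"yaw":0},
    {"claw":48,"offset":[-0.5,0,6],"yaw":0},
    {"claw":48,"offset":[-0.5,0,6],"yaw":0}
  ]
}}

```text
time: 8.2
ee_pos: [0.5438, -0.2278, 0.0678]
ee_rot: [3.082, -0.553, -0.004]
wrist_force: [-12.1, 6.7, 42.3]
width: 0.0478
```

```bash
cat > q.py <<'E'
from h import *
go(.5437,-.2278,.064,-20.4)
s=arm.observe();R=cv2.Rodrigues(s["ee_rot"])[0];print(R[2].round(4),R.T@s["ft_torque"],R.T@s["wrist_force"])
E
python3 q.py
```

```text
t 8.2 pos [ 0.5438 -0.2278  0.0678] yaw -20.36 F [-12.1   6.7  42.3] w 0.0478 -> offset [-0.1 -0.   3.8] yaw 0.001
[-7.000e-04  1.110e-02 -9.999e-01] [ 0.80424663 -2.53857427 -0.05737623] [-13.69105155  -1.61793155 -42.30096574]
```

The extra 15 N split about 11 N left and 4 N right with only 0.2 mm of motion. That means both buttons are on their stops, and I'm holding from t=8.2.

Call:
{"fn": "apply_moves", "kwargs": {
  "increments": [
    {"claw":48,"offset":[-1,0,6.5],"yaw":0},
    {"claw":48,"offset":[-1,0,6.5],"yaw":0},
    {"claw":48,"offset":[-1,0,6.5],"yaw":0},
    {"claw":48,"offset":[-1,0,6.5],"yaw":0},
    {"claw":48,"offset":[-1,0,6.5],"yaw":0}
  ]
}}

```text
time: 8.7
ee_pos: [0.5438, -0.2278, 0.0677]
ee_rot: [3.08, -0.553, 0.003]
wrist_force: [-13.9, 7.3, 46.2]
width: 0.048
```

Call:
{"fn": "apply_moves", "kwargs": {
  "increments": [
    {"claw":48,"offset":[-1,0,6.5],"yaw":0},
    {"claw":48,"offset":[-1,0,6.5],"yaw":0},
    {"claw":48,"offset":[-1,0,6.5],"yaw":0},
    {"claw":48,"offset":[-1,0,6.5],"yaw":0},
    {"claw":48,"offset":[-1,0,6.5],"yaw":0}
  ]
}}

```text
time: 9.2
ee_pos: [0.5437, -0.2278, 0.0677]
ee_rot: [3.079, -0.552, 0.01]
wrist_force: [-14.1, 7.7, 47.2]
width: 0.0481
```

```bash
python3 q.py
```

```text
t 9.2 pos [ 0.5437 -0.2278  0.0677] yaw -20.34 F [-14.1   7.7  47.2] w 0.0481 -> offset [-0.  -0.   3.7] yaw 0.001
[ 0.009   0.0124 -0.9999] [ 0.94500653 -2.75202974 -0.07743016] [-15.5119042   -1.76335201 -47.38420689]
```

Call:
{"fn": "apply_moves", "kwargs": {
  "increments": [
    {"claw":48,"offset":[-1,0,7],"yaw":0},
    {"claw":48,"offset":[-1,0,7],"yaw":0},
    {"claw":48,"offset":[-1,0,7],"yaw":0},
    {"claw":48,"offset":[-1,0,7],"yaw":0},
    {"claw":48,"offset":[-1,0,7],"yaw":0}
  ]
}}

```text
time: 9.7
ee_pos: [0.5436, -0.2277, 0.0676]
ee_rot: [3.077, -0.552, 0.018]
wrist_force: [-15.8, 7.7, 50.5]
width: 0.0481
```

Call:
{"fn": "apply_moves", "kwargs": {
  "increments": [
    {"claw":48,"offset":[-1,0,7],"yaw":0},
    {"claw":48,"offset":[-1,0,7],"yaw":0},
    {"claw":48,"offset":[-1,0,7],"yaw":0},
    {"claw":48,"offset":[-1,0,7],"yaw":0},
    {"claw":48,"offset":[-1,0,7],"yaw":0}
  ]
}}

```text
time: 10.2
ee_pos: [0.5436, -0.2277, 0.0676]
ee_rot: [3.076, -0.551, 0.025]
wrist_force: [-15.6, 8.8, 51.1]
width: 0.048
```

```bash
python3 q.py
```

```text
t 10.2 pos [ 0.5436 -0.2277  0.0676] yaw -20.32 F [-15.6   8.8  51.1] w 0.048 -> offset [ 0.1 -0.   3.6] yaw 0.001
[ 0.0187  0.0137 -0.9997] [ 1.02621028 -3.0660596  -0.06176015] [-16.71029002  -2.11953153 -51.45111588]
```

Call:
{"fn": "apply_moves", "kwargs": {
  "increments": [
    {"claw":48,"offset":[-1,0,7],"yaw":0},
    {"claw":48,"offset":[-1,0,7],"yaw":0},
    {"claw":48,"offset":[-1,0,7],"yaw":0},
    {"claw":48,"offset":[-1,0,7],"yaw":0},
    {"claw":48,"offset":[-1,0,7],"yaw":0}
  ]
}}

```text
time: 10.7
ee_pos: [0.5435, -0.2277, 0.0676]
ee_rot: [3.074, -0.551, 0.032]
wrist_force: [-15.3, 7.6, 51.4]
width: 0.048
```

Call:
{"fn": "apply_moves", "kwargs": {
  "increments": [
    {"claw":48,"offset":[-1,0,7],"yaw":0},
    {"claw":48,"offset":[-1,0,7],"yaw":0},
    {"claw":48,"offset":[-1,0,7],"yaw":0},
    {"claw":48,"offset":[-1,0,7],"yaw":0},
    {"claw":48,"offset":[-1,0,7],"yaw":0}
  ]
}}

```text
time: 11.2
ee_pos: [0.5434, -0.2276, 0.0676]
ee_rot: [3.073, -0.55, 0.039]
wrist_force: [-15.6, 7.9, 52.2]
width: 0.0481
```

```bash
python3 q.py
```

```text
t 11.2 pos [ 0.5434 -0.2276  0.0676] yaw -20.29 F [-15.6   7.9  52.2] w 0.0481 -> offset [0.2 0.  3.6] yaw 0.002
[ 0.0284  0.0151 -0.9995] [ 1.02945501 -3.16362342 -0.03456215] [-15.93140732  -1.19278863 -52.66204244]
```

The moment reference turns out to be at the wrist (lever about 0.2 m). With that corrected, the right button carries about 13 N against its 5 N spring, so both have been down since t=8.2. I'll hold a little longer and then lift.

Call:
{"fn": "apply_moves", "kwargs": {
  "increments": [
    {"claw":48,"offset":[-1,0,7],"yaw":0},
    {"claw":48,"offset":[-1,0,7],"yaw":0},
    {"claw":48,"offset":[-1,0,7],"yaw":0},
    {"claw":48,"offset":[-1,0,7],"yaw":0},
    {"claw":48,"offset":[-1,0,7],"yaw":0}
  ]
}}

```text
time: 11.7
ee_pos: [0.5433, -0.2276, 0.0676]
ee_rot: [3.071, -0.55, 0.047]
wrist_force: [-16.6, 8.8, 52.6]
width: 0.048
```

Call:
{"fn": "apply_moves", "kwargs": {
  "increments": [
    {"claw":48,"offset":[0,0,-3],"yaw":0},
    {"claw":48,"offset":[0,0,-15],"yaw":0},
    {"claw":48,"offset":[0,0,-50],"yaw":0},
    {"claw":48,"offset":[0,0,-95],"yaw":0},
    {"claw":48,"offset":[0,0,-135],"yaw":0}
  ]
}}

```text
time: 12.2
ee_pos: [0.5397, -0.2239, 0.204]
ee_rot: [3.071, -0.55, 0.046]
wrist_force: [1.0, 0.1, 0.2]
width: 0.0478
```

Call:
{"fn": "apply_moves", "kwargs": {
  "increments": [
    {"claw":48,"offset":[-20,-40,0],"yaw":0},
    {"claw":48,"offset":[-40,-80,0],"yaw":0},
    {"claw":48,"offset":[-60,-120,0],"yaw":0},
    {"claw":48,"offset":[-80,-160,0],"yaw":0},
    {"claw":48,"offset":[-90,-200,0],"yaw":0}
  ]
}}

```text
time: 12.7
ee_pos: [0.5234, -0.0033, 0.1977]
ee_rot: [3.071, -0.55, 0.044]
wrist_force: [0.3, -0.5, 0.9]
width: 0.0482
```

Run:
```python
from h import *
go(.4,0,.2,0)
t=arm.read_camera("top")[:,:,::-1]; cv2.imwrite("pics/t7.png",t)
a=cv2.imread("pics/top0.png"); 
cv2.imwrite("pics/cmp.png",np.hstack([crop(x,345,160,133,125,3) for x in(a,t)]))
```

```text
t 12.7 pos [ 0.5234 -0.0033  0.1977] yaw -20.29 F [ 0.3 -0.5  0.9] w 0.0482 -> offset [-116.8   39.8   -5.3] yaw -0.354
```

View pics/cmp.png

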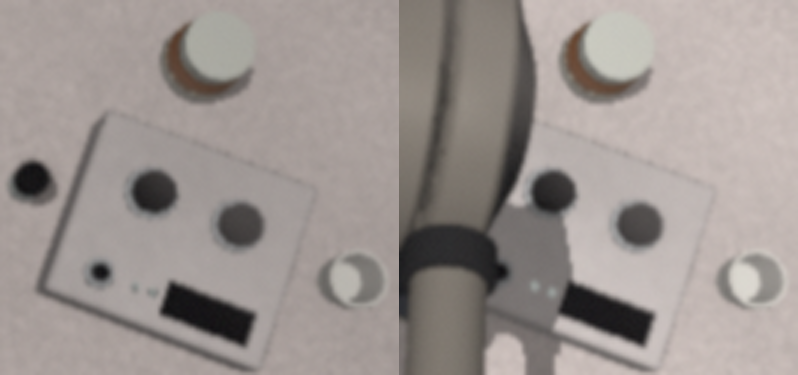

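The pod, jar and crucible are at the same pixels as before, and the buttons are up at crop (553,191) and (639,225). The two indicator dots look brighter. The arm is clear of everything, so I'll hand in.

```bash
python3 -c "
from cell import arm
print(arm.close_job())"
```

```text
the job is handed in; nothing more can be done
None
```

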